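# Tip up the fallen bottle

### The arm

A 6-joint arm with a two-finger parallel gripper is mounted at the origin on a cart in front of the work surface, level with it; the furniture and walls round the work are solid. World frame = base frame: x ahead of the robot, y to its left, z up, the work surface at z = 0. Lengths are in m, angles in rad, forces in N, time in s.
With the tool pointing down it reaches from about 0.35 to 0.95 m from the base axis. Payload 17.4 kg.
Tool frame: the origin (TCP) lies on the centre line of the jaws, within the pads' length; the fingertips stand 11 mm ahead of it and the grasp point (between the pads) lies 8 mm behind it; z points along the fingers, y is the line along which they close (so a half turn about z gives the same grasp; the last joint's range is limited). The gripper opens to 93 mm and grips with 3 to 60 N. Pads are 15 mm wide; open, the fingers measure 128 mm over their backs; the gripper's body (75 mm by 188 mm) begins 65 mm behind the grasp point.
Start: joints at [1.185, 0.116, 1.442, -0, 1.584, -0.038], TCP at [0.23, 0.635, 0.203] pointing down, gripper open.
Joint ranges: [-2.83, 2.83], [-0.83, 2.19], [0.07, 2.5], [-1.14, 4.28], [0.01, 3], [-2.97, 2.97]. Speed limits (rad/s): [1.89, 1.89, 2.22, 3.14, 3.14, 3.14].

### API

Orientations are given as a unit quaternion [w, x, y, z].
In Python, from rig import arm gives the robot as it stands.
- The arm moves only by the tool drive_tool, never from a script. Its argument "increments" is a list of rows, each a list of 7 numbers: the shift along the tool's x, y, z in cm, then the turn, a rotation vector about the tool's x, y, z in degrees, then the finger opening in cm, from 0 to 9.3. A call has 1 to 8 rows; each row shifts and turns the commanded pose from where the row before left it, along the tool's axes as they then stand; what a row does not reach is not made up. A row lasts 1/12 s, in which the tool goes at most 41.7 mm and 7.16 degrees, less where a joint would pass 70% of its speed; a pose out of reach is approached as far as the arm can. A call with a gripper value outside its range is refused whole. The fingers move at their own pace and stop on an object; "force" is the grip in N (left out, the last holds). Time passes only in rows, so rows that do not move let the fingers close. It gives the time, the measured TCP pose, the force, the opening and the grip force at its end, in the units of the state.
- arm.sense(): the state, without advancing time (a new reading comes with each control period).
- arm.snapshot(name): name is "side" or "top" or "wrist"; returns a dict with "pixels" (384x512x3 uint8, red, green, blue), "range_z" (384x512 float32, m along the optical axis (not along the pixel's ray), 0 where there is no reading), "mtx" (3x3 intrinsics, pixels), "R" (3x3) and "t" (3): a world point X has camera coordinates R X + t; the wrist camera has in their place "T_tool_cam" (4x4, takes a point from camera to tool coordinates, whose origin is the TCP and whose axes are the flange's). Camera axes: x right, y down, z forward; pixel columns grow to the right and rows downward; lengths in m; the calibration is good to about 2 mm. A picture is of the moment at which its call begins: read the wrist's pose just before it.
- arm.sign_off(): hands the job in; it is judged then, once.
The state is a dict: "clock": time; "joint_positions": joint angles; "joint_vel": joint speeds; "effort": joint torques, N m; "eef_pos": TCP position; "orientation": TCP orientation; "wrist_force": force on the tool from outside, world axes, zero at the start; "wrist_torque": the same for the moment, N m; "gripper_width": opening from 0.0 (shut) to 1.0 (fully open); "grip_force": force on a finger pad.
Only numpy, scipy, OpenCV 4.12 (cv2) and the standard library are available. Lean on these libraries where they do the work, as an engineer would, in place of code of your own. Each camera call takes 0.05 s, during which the arm holds its last target. There are 200 camera calls.

### The job

The milky plastic bottle with the orange cap has fallen over and lies on its broad side near the front of the worktop. Take it at the cap and tip it up about its foot, without lifting it off the worktop, and leave it standing upright, let go, about where its foot lay. Leave the lying bottle with the white cap, the spice jar and the steel jigger as they are.

Things in the scene. Friction and masses are not known exactly. Their poses are not given: they have to be found in the camera images.
- jug: The fallen bottle: milky plastic, orange screw cap, 275 mm tall, body 72 mm (own x) by 120 mm (own y), 0.5 to 0.9 kg. Origin: centre of its foot; own z runs from foot to cap. At the start it lies on a broad side, origin 36 mm up, cap to the robot's right (-y, within 0.35 rad). Tipped up about its foot's lower edge, the origin comes down to z = 0 and shifts 36 mm away from the cap's old place.
- jug_cap (a point): Centre of the orange cap, on the bottle's axis 262 mm from the centre of its foot. The cap is round, 54 mm across, 26 mm long, fixed to the bottle; lying, its centre is 36 mm and its underside 9 mm above the worktop. Gripped lightly (about 25 N) across its diameter from above, the bottle swivels between the fingers under its weight as the cap rises; a hard grip keeps it from swivelling.
- flask: Bystander, to stay lying: milky white bottle with a white cap, 258 mm long, 62 by 108 mm, lying on its broad side farther left, cap to the left. Origin: centre of its foot; own z axis from foot to cap.
- spice: Bystander, stays standing: glass spice jar with a green and black cap, 44 mm across, 105 mm tall, front left. Origin: centre of its underside.
- jigger: Bystander, stays standing: steel hourglass-shaped bar measure, 45 mm across, 78 mm tall, front left. Origin: centre of its underside.

How it is judged:
By the outcome, as a careful person would: the job done as asked, in the order asked, and still so for the second after the job is handed in, with the robot touching nothing.
It also fails if it takes over 45 s, if anything falls off the work surface, if the arm or the gripper's body presses on something with over 40 N, if the wrist force passes 120 N, or if a joint passes its speed limit or range.

## Working session

There is one attempt and no reset: what is moved stays moved. The work goes in short steps, Python scripts to look and compute and a tool call to move; the robot and the scene stay as the last step left them, time stands still between calls to the robot, and variables do not carry over. Pictures are saved under pics/ and viewed, at most 10 in all, crops included, and the job is handed in when it is done.

Besides the shell and the picture viewer there is one more tool, called after "Request:" as name(argument=value, ...), one argument or row to a line, values as JSON. drive_tool: Moves the arm, as the interface text tells. Its arguments: {"type":"object","properties":{"increments":{"type":"array"},"force":{"type":"number"}},"required":["increments"]}

```bash
mkdir -p pics; ls; python3 - <<'E'
from rig import arm
import cv2, numpy as np, pickle
s=arm.sense(); print({k:np.round(v,3).tolist() for k,v in s.items()})
D={}
for n in ("side","top"):
    D[n]=arm.snapshot(n)
pickle.dump(D,open("d0.pkl","wb"))
im=np.hstack([D[n]["pixels"] for n in ("side","top")])
cv2.imwrite("pics/a.png",cv2.resize(im[:,:,::-1],(800,300),interpolation=cv2.INTER_AREA))
for n in D: print(n,D[n]["mtx"].tolist(),np.round(D[n]["R"],3).tolist(),D[n]["t"])
E
```

```text
pics
{'clock': 0.0, 'joint_positions': [1.185, 0.116, 1.442, -0.0, 1.584, -0.038], 'joint_vel': [-0.0, -0.0, 0.0, -0.001, -0.0, -0.001], 'effort': [0.003, -72.126, -62.261, 0.078, 0.024, -0.0], 'eef_pos': [0.23, 0.634, 0.202], 'orientation': [-0.0, 0.173, 0.985, -0.001], 'wrist_force': [0.064, 0.793, -0.045], 'wrist_torque': [-0.036, 0.037, -0.042], 'grip_force': 0.0, 'gripper_width': 1.0}
side [[495.9674084559358, 0.0, 258.63037785032316], [0.0, 495.9674084559358, 193.76375071825663], [0.0, 0.0, 1.0]] [[0.788, -0.615, 0.016], [-0.399, -0.531, -0.747], [0.468, 0.583, -0.664]] [-0.36853185  0.2701235   1.28370132]
top [[398.22985291767117, 0.0, 262.9048540756349], [0.0, 398.22985291767117, 190.25148007083763], [0.0, 0.0, 1.0]] [[-0.016, -1.0, -0.002], [-0.983, 0.016, -0.182], [0.182, -0.001, -0.983]] [0.05744349 0.54745889 1.10233414]
```

View pics/a.png

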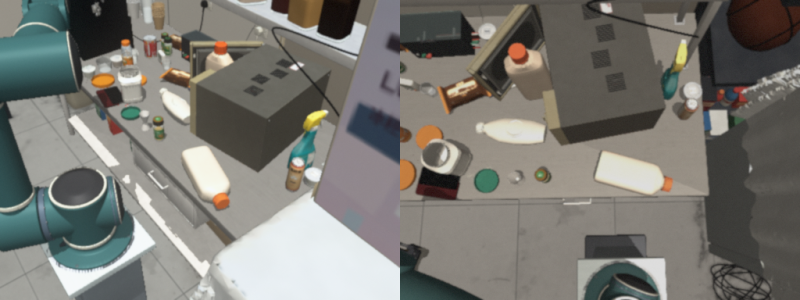

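The left half is the side view and the right half the top view. The jug lies front right. Its cap is at about side px (284,255) and top px (343,236), with a dark box behind the jug and a grey or white block to its right. Next I'll measure the cap, the body and what surrounds them.

```bash
cat > h.py <<'E'
import numpy as np, cv2
def ray(S,u,v):
    R,t=np.array(S["R"]),np.array(S["t"]); d=R.T@np.linalg.inv(S["mtx"])@np.array([u,v,1.]); return -R.T@t,d
def onplane(S,u,v,z):
    o,d=ray(S,u,v); return o+d*(z-o[2])/d[2]
def tri(A,B):
    (o1,d1),(o2,d2)=A,B
    k=np.linalg.lstsq(np.c_[d1,-d2],o2-o1,rcond=None)[0]
    p,q=o1+k[0]*d1,o2+k[1]*d2; return (p+q)/2,np.linalg.norm(p-q)
def cloud(S):
    R,t=np.array(S["R"]),np.array(S["t"]); z=S["range_z"]; v,u=np.mgrid[:384,:512]
    P=np.stack([u,v,np.ones_like(u)],-1)@np.linalg.inv(S["mtx"]).T*z[...,None]
    P=(P-t)@R; P[z==0]=np.nan; return P
def orange(S,box):
    h=cv2.cvtColor(S["pixels"],cv2.COLOR_RGB2HSV); m=cv2.inRange(h,(3,150,110),(18,255,255))
    k=np.zeros_like(m); x0,y0,x1,y1=box; k[y0:y1,x0:x1]=m[y0:y1,x0:x1]
    n,l,s,c=cv2.connectedComponentsWithStats(k); i=1+np.argmax(s[1:,4]); return l==i,c[i],s[i]
E
python3 - <<'E'
from h import *; import pickle
D=pickle.load(open("d0.pkl","rb"))
r=[]
for n,b in (("side",(250,220,320,290)),("top",(310,210,370,260))):
    S=D[n]; m,c,s=orange(S,b); P=cloud(S); Q=P[m]
    print(n,c,s,"cloud med",np.nanmedian(Q,0),np.nanpercentile(Q,[2,98],axis=0).round(3).tolist())
    r.append(ray(S,*c))
print("cap tri",tri(*r))
# body: milky pixels in the neighbourhood
for n,b in (("side",(215,170,330,290)),("top",(235,175,370,260))):
    S=D[n]; P=cloud(S); h=cv2.cvtColor(S["pixels"],cv2.COLOR_RGB2HSV)
    m=np.zeros((384,512),bool); x0,y0,x1,y1=b; m[y0:y1,x0:x1]=True
    m&=(P[...,2]>.012)&(P[...,2]<.1)&(P[...,0]<.62)
    nn,l,s,c=cv2.connectedComponentsWithStats(m.astype(np.uint8)); i=1+np.argmax(s[1:,4]); Q=P[l==i]
    T=Q[Q[:,2]>.05]; print(n,len(Q),"z",np.percentile(Q[:,2],[50,95]),"rect",cv2.minAreaRect(Q[:,:2].astype(np.float32)))
    for k in (("top",T),):
        print(" top rect",cv2.minAreaRect(T[:,:2].astype(np.float32)),np.percentile(T[:,2],50))
# obstacles: height map from top camera
P=cloud(D["top"]).reshape(-1,3); P2=cloud(D["side"]).reshape(-1,3); P=np.r_[P,P2]; P=P[np.isfinite(P[:,0])]
for x in np.arange(.25,.9,.05):
    print("%.2f"%x,[ (lambda q:int(100*np.nanpercentile(q[:,2],95)) if len(q) else None)(P[(abs(P[:,0]-x)<.025)&(abs(P[:,1]-y)<.025)]) for y in np.arange(.1,-.71,-.05)])
E
```

```text
side [282.69767442 256.52491694] [273 247  20  20 301] cloud med [ 0.40721107 -0.18344663  0.04755786] [[0.388, -0.194, 0.015], [0.433, -0.158, 0.061]]
top [342.27407407 235.57037037] [336 227  12  18 135] cloud med [ 0.41218494 -0.17329155  0.05700357] [[0.393, -0.187, 0.047], [0.436, -0.158, 0.063]]
cap tri (array([ 0.41383443, -0.17619774,  0.03743691]), np.float64(0.0024067362527016903))
side 3129 z [0.06600022 0.07288241] rect ((0.4473353624343872, -0.055933818221092224), (0.28246811032295227, 0.12086527049541473), 73.57305145263672)
 top rect ((0.44836628437042236, -0.056174665689468384), (0.2824750542640686, 0.11886877566576004), 73.75117492675781) 0.06754617531939575
top 3666 z [0.06870583 0.07395933] rect ((0.4491244852542877, -0.05542396008968353), (0.2750392556190491, 0.12015504390001297), 73.67518615722656)
 top rect ((0.4496377110481262, -0.05560433864593506), (0.27489423751831055, 0.11905064433813095), 73.86421203613281) 0.06888728745115663
0.25 [-79, -79, -79, -79, -79, -79, -79, -79, -79, -79, -79, -79, 24, 47, 47, 47, 47]
0.30 [-79, -79, -79, -79, -78, -79, -79, -79,
[... 171 characters left out ...]
e, None, None]
0.45 [6, 7, 7, 7, 7, 6, 4, 0, 0, 0, None, None, 27, 20, None, None, None]
0.50 [0, 7, 7, 7, 6, 5, 0, 0, 0, 0, None, None, 27, 24, None, None, None]
0.55 [0, 6, 0, 0, 0, 0, 0, 0, 0, 0, None, None, 29, -12, None, None, None]
0.60 [27, 27, 27, 27, 26, 0, 0, 0, 0, 0, None, None, 30, -16, None, None, None]
0.65 [27, 27, 27, 27, 27, 27, 0, 12, 10, 0, None, None, 29, 29, None, None, None]
0.70 [27, 27, 27, 27, 27, 26, 0, 13, 12, 0, None, 19, 33, -9, -68, None, None]
0.75 [27, 27, 27, 27, 27, 8, 11, 4, 5, 60, 15, 18, 32, -51, -55, -53, -52]
0.80 [27, 27, 27, 27, 27, 10, 24, 8, 5, 15, 15, 16, 15, 15, 15, 15, -49]
0.85 [46, 46, 46, 47, 46, 48, 47, 46, 0, 15, 33, 36, 36, 33, 16, 15, -54]
```

```bash
cat >> h.py <<'E'
from scipy.spatial.transform import Rotation as Ro
def sim(p,q,rows):
    p=np.array(p,float); R=Ro.from_quat(np.roll(q,-1))
    for r in rows:
        p=p+R.apply(np.array(r[:3])/100); R=R*Ro.from_rotvec(r[3:6],degrees=True)
    return p,R
def totarget(s,tgt,yax):
    """remaining shift (cm, tool axes) and turn (deg) for tool down with y along yax"""
    p,R=sim(s["eef_pos"],s["orientation"],[]); y=np.array([*yax,0.]); y/=np.linalg.norm(y); z=np.array([0,0,-1.])
    T=Ro.from_matrix(np.c_[np.cross(y,z),y,z])
    return R.inv().apply(np.array(tgt)-p)*100,(R.inv()*T).as_rotvec(degrees=True)
E
python3 - <<'E'
from h import *; import pickle
from rig import arm
s=arm.sense()
p,R=sim(s["eef_pos"],s["orientation"],[[0,-2.8,0,0,0,0]]*8); print(p)
p,R=sim(s["eef_pos"],s["orientation"],[[0,-2.8,0,0,0,0]]*8+[[-3,-.1,0,0,0,3.6]]*24); print(p,R.as_matrix()[:,1])
D=pickle.load(open("d0.pkl","rb"))
P=cloud(D["top"]).reshape(-1,3); P=np.r_[P,cloud(D["side"]).reshape(-1,3)]; P=P[np.isfinite(P[:,0])&(P[:,2]>.09)&(P[:,0]>.45)&(P[:,0]<.7)]
for y in np.arange(.3,-.2,-.04):
    q=P[abs(P[:,1]-y)<.02]; print("%.2f"%y, np.round(np.percentile(q[:,0],[1,5]),3) if len(q) else None)
E
```

```text
[0.15363057 0.42381975 0.20240999]
[ 0.44822521 -0.160257    0.20284746] [ 9.59680001e-01 -2.81094796e-01 -1.03967436e-04]
0.30 [0.45  0.451]
0.26 [0.451 0.451]
0.22 [0.567 0.569]
0.18 [0.57  0.572]
0.14 [0.577 0.579]
0.10 [0.584 0.586]
0.06 [0.591 0.593]
0.02 [0.597 0.6  ]
-0.02 [0.605 0.607]
-0.06 [0.612 0.614]
-0.10 [0.619 0.621]
-0.14 [0.626 0.628]
-0.18 None
```

Request:
drive_tool(
  increments=[
    [0,-2.8,0,0,0,0,9.3],
    [0,-2.8,0,0,0,0,9.3],
    [0,-2.8,0,0,0,0,9.3],
    [0,-2.8,0,0,0,0,9.3],
    [0,-2.8,0,0,0,0,9.3],
    [0,-2.8,0,0,0,0,9.3],
    [0,-2.8,0,0,0,0,9.3],
    [0,-2.8,0,0,0,0,9.3],
  ],
)

```text
clock: 0.77
eef_pos: [0.1532, 0.4226, 0.2024]
orientation: [-0.0, 0.173, 0.985, -0.0]
wrist_force: [-1.4, 0.4, 1.1]
gripper_width: 1.004
grip_force: 0.0
```

Request:
drive_tool(
  increments=[
    [-3,-0.1,0,0,0,3.6,9.3],
    [-3,-0.1,0,0,0,3.6,9.3],
    [-3,-0.1,0,0,0,3.6,9.3],
    [-3,-0.1,0,0,0,3.6,9.3],
    [-3,-0.1,0,0,0,3.6,9.3],
    [-3,-0.1,0,0,0,3.6,9.3],
    [-3,-0.1,0,0,0,3.6,9.3],
    [-3,-0.1,0,0,0,3.6,9.3],
  ],
)

```text
clock: 1.43
eef_pos: [0.3506, 0.2884, 0.2026]
orientation: [-0.0, 0.414, 0.91, -0.0]
wrist_force: [-0.3, 1.5, -0.0]
gripper_width: 1.004
grip_force: 0.0
```

Request:
drive_tool(
  increments=[
    [-3,-0.1,0,0,0,3.6,9.3],
    [-3,-0.1,0,0,0,3.6,9.3],
    [-3,-0.1,0,0,0,3.6,9.3],
    [-3,-0.1,0,0,0,3.6,9.3],
    [-3,-0.1,0,0,0,3.6,9.3],
    [-3,-0.1,0,0,0,3.6,9.3],
    [-3,-0.1,0,0,0,3.6,9.3],
    [-3,-0.1,0,0,0,3.6,9.3],
  ],
)

```text
clock: 2.1
eef_pos: [0.457, 0.0759, 0.2026]
orientation: [-0.0, 0.627, 0.779, -0.0]
wrist_force: [0.5, 0.7, -0.9]
gripper_width: 1.002
grip_force: 0.0
```

Request:
drive_tool(
  increments=[
    [-3,-0.2,0,0,0,3.6,9.3],
    [-3,-0.4,0,0,0,3.6,9.3],
    [-3,-0.6,0,0,0,3.6,9.3],
    [-3,-0.6,0,0,0,3.6,9.3],
    [-3,-0.6,0,0,0,3.6,9.3],
    [-3,-0.6,0,0,0,3.6,9.3],
    [-3,-0.6,0,0,0,3.6,9.3],
    [-3,-0.6,0,0,0,3.6,9.3],
  ],
)

```text
clock: 2.77
eef_pos: [0.4138, -0.1601, 0.2026]
orientation: [-0.0, 0.801, 0.598, -0.0]
wrist_force: [0.4, 0.6, -0.5]
gripper_width: 0.998
grip_force: 0.0
```

```bash
python3 - <<'E'
from h import *; import pickle
from rig import arm
s=arm.sense(); W=arm.snapshot("wrist")
p,R=sim(s["eef_pos"],s["orientation"],[]); T=np.eye(4); T[:3,:3]=R.as_matrix(); T[:3,3]=p
M=np.linalg.inv(T@W["T_tool_cam"]); W["R"],W["t"]=M[:3,:3],M[:3,3]
m,c,st=orange(W,(0,0,512,384)); print(p,c,st)
Q=cloud(W)[m]; print("wrist cloud",np.nanmedian(Q,0),np.nanpercentile(Q,[2,98],axis=0).round(3).tolist())
D=pickle.load(open("d0.pkl","rb"))
print("plane",onplane(W,*c,.037), tri(ray(W,*c),ray(D["side"],282.7,256.5)), tri(ray(W,*c),ray(D["top"],342.3,235.6)))
print(totarget(s,(.414,-.1755,.036),(.96,-.279)))
pickle.dump(W,open("w0.pkl","wb")); cv2.imwrite("pics/b.png",W["pixels"][:,:,::-1])
E
```

```text
[ 0.41383949 -0.16011513  0.2025793 ] [260.15503306 180.37398971] [ 236  163   50   34 1361]
wrist cloud [ 0.41526921 -0.17110314  0.05755759] [[0.391, -0.189, 0.041], [0.441, -0.154, 0.062]]
plane [ 0.4143432 -0.1764129  0.037    ] (array([ 0.41368682, -0.17585887,  0.03713599]), np.float64(0.0016750188166569824)) (array([ 0.41456329, -0.17658279,  0.03760002]), np.float64(0.0007445935861243499))
(array([-1.47078475,  0.45812911, 16.65775308]), array([-0.01962709, -0.00086406, -0.29788091]))
```

View pics/b.png

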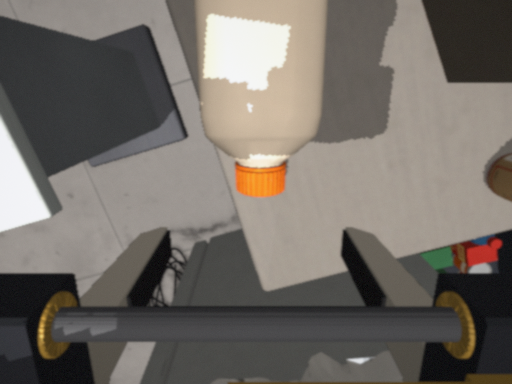

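The wrist view shows the cap at px (260,180), with the jug's axis running straight up the image, so the jaws are square to it. Three views agree on the cap centre at about (0.414, -0.176, 0.037). Now I descend.

Request:
drive_tool(
  increments=[
    [-0.8,0.25,1,0,0,-0.3,9.3],
    [-0.7,0.2,2,0,0,0,9.3],
    [0,0,3,0,0,0,9.3],
    [0,0,3,0,0,0,9.3],
    [0,0,3,0,0,0,9.3],
    [0,0,2.5,0,0,0,9.3],
    [0,0,1.4,0,0,0,9.3],
    [0,0,0.6,0,0,0,9.3],
  ],
)

```text
clock: 3.48
eef_pos: [0.4137, -0.1733, 0.0346]
orientation: [-0.002, 0.798, 0.602, -0.001]
wrist_force: [-0.3, 0.5, -0.0]
gripper_width: 1.005
grip_force: 0.0
```

```bash
python3 - <<'E'
from h import *
from rig import arm
s=arm.sense(); print(s["eef_pos"],totarget(s,(.414,-.1758,.038),(.96,-.279)))
E
```

```text
[ 0.41366091 -0.17333744  0.03458315] (array([-0.22724798,  0.09881779, -0.34224833]), array([-0.21829674, -0.04586609,  0.29391977]))
```

Request:
drive_tool(
  increments=[
    [-0.2,0.1,-0.3,0,0,0.3,9.3],
    [0,0,0,0,0,0,6.5],
    [0,0,0,0,0,0,5],
    [0,0,0,0,0,0,4.5],
    [0,0,0,0,0,0,4.5],
    [0,0,0,0,0,0,4.5],
    [0,0,0,0,0,0,4.5],
    [0,0,0,0,0,0,4.5],
  ],
  force=25,
)

```text
clock: 4.15
eef_pos: [0.4152, -0.1767, 0.041]
orientation: [0.0, 0.8, 0.6, 0.0]
wrist_force: [1.0, -0.2, 0.2]
gripper_width: 0.548
grip_force: 0.0
```

```bash
cat > plan.py <<'E'
from h import *
def arc(s,cap0,ang):
    """offsets of the cap (cm along dir-horizontal outward, up) for tilt angles"""
    a=np.radians(ang); return 100*(.262*np.cos(a)-.036*np.sin(a)),100*(.262*np.sin(a)+.036*np.cos(a))
if __name__=="__main__":
    from rig import arm
    s=arm.sense(); p,R=sim(s["eef_pos"],s["orientation"],[]); print({k:np.round(s[k],3) for k in ("eef_pos","gripper_width","grip_force","wrist_force")})
    print(R.as_matrix().round(4).tolist())
    A=np.arange(0,91,3); h,z=arc(s,0,A)
    print(np.c_[A[1:],-np.diff(h),np.diff(z),h[1:],z[1:]].round(2).tolist())
E
python3 plan.py
```

```text
{'eef_pos': array([ 0.415, -0.177,  0.041]), 'gripper_width': np.float64(0.548), 'grip_force': np.float64(0.0), 'wrist_force': array([ 0.96 , -0.235,  0.205])}
[[0.2811, 0.9597, 0.0002], [0.9597, -0.2811, -0.0001], [-0.0, 0.0002, -1.0]]
[[3.0, 0.22, 1.37, 25.98, 4.97], [6.0, 0.3, 1.35, 25.68, 6.32], [9.0, 0.37, 1.34, 25.31, 7.65], [12.0, 0.44, 1.31, 24.88, 8.97], [15.0, 0.5, 1.29, 24.38, 10.26], [18.0, 0.57, 1.26, 23.81, 11.52], [21.0, 0.64, 1.23, 23.17, 12.75], [24.0, 0.7, 1.2, 22.47, 13.95], [27.0, 0.76, 1.16, 21.71, 15.1], [30.0, 0.82, 1.12, 20.89, 16.22], [33.0, 0.88, 1.07, 20.01, 17.29], [36.0, 0.93, 1.02, 19.08, 18.31], [39.0, 0.98, 0.97, 18.1, 19.29], [42.0, 1.03, 0.92, 17.06, 20.21], [45.0, 1.08, 0.87, 15.98, 21.07], [48.0, 1.12, 0.81, 14.86, 21.88], [51.0, 1.17, 0.75, 13.69, 22.63], [54.0, 1.2, 0.69, 12.49, 23.31], [57.0, 1.24, 0.62, 11.25, 23.93], [60.0, 1.27, 0.56, 9.98, 24.49], [63.0, 1.3, 0.49, 8.69, 24.98], [66.0, 1.32, 0.42, 7.37, 25.4], [69.0, 1.34, 0.35, 6.03, 25.75], [72.0, 1.36, 0.28, 4.67, 26.03], [75.0, 1.37, 0.21, 3.3, 26.24], [78.0, 1.38, 0.14, 1.93, 26.38], [81.0, 1.38, 0.06, 0.54, 26.44], [84.0, 1.38, -0.01, -0.84, 26.43], [87.0, 1.38, -0.08, -2.22, 26.35], [90.0, 1.38, -0.15, -3.6, 26.2]]
```

Request:
drive_tool(
  increments=[
    [0,0,0,0,0,0,4.5],
    [0,0,0,0,0,0,4.5],
    [0,0,0,0,0,0,4.5],
    [0,0,0,0,0,0,4.5],
  ],
  force=25,
)

```text
clock: 4.48
eef_pos: [0.4151, -0.1767, 0.0408]
orientation: [-0.0, 0.8, 0.6, -0.0]
wrist_force: [-0.2, -0.3, -0.5]
gripper_width: 0.484
grip_force: 0.0
```

```bash
python3 - <<'E'
from h import *; import pickle
from rig import arm
D={n:arm.snapshot(n) for n in("side","top","wrist")}
S=D["side"]; p,R=sim(arm.sense()["eef_pos"],arm.sense()["orientation"],[])
for n in("side","top"):
    S=D[n]; q=S["mtx"]@(S["R"]@p+S["t"]); print(n,q[:2]/q[2]); 
    try: print(orange(S,(250,220,320,290) if n=="side" else (310,210,370,260))[1:])
    except Exception as e: print("none",e)
im=np.hstack([cv2.resize(D["side"]["pixels"][170:320,190:390],(400,300)),cv2.resize(D["wrist"]["pixels"],(400,300))])
cv2.imwrite("pics/c.png",im[:,:,::-1])
E
```

```text
side [283.68394245 255.50584496]
(array([283.93076923, 257.01923077]), array([274, 247,  20,  20, 260], dtype=int32))
top [342.43768229 235.38178732]
none attempt to get argmax of an empty sequence
```

View pics/c.png

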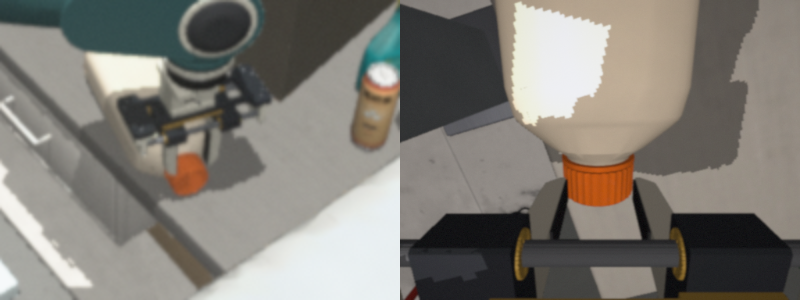

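The side view (left) shows the fingers just behind the cap's end, with the cap at about crop px (185,175). The wrist view (right) shows the fingertips beside the cap at (555,185) and (645,185). It's unclear whether they touch it, so I'll check in tool coordinates.

```bash
python3 - <<'E'
from h import *
from rig import arm
s=arm.sense(); print({k:np.round(s[k],3).tolist() for k in("clock","gripper_width","grip_force","eef_pos")}); W=arm.snapshot("wrist")
M=np.linalg.inv(W["T_tool_cam"]); W["R"],W["t"]=M[:3,:3],M[:3,3]; P=cloud(W)
for q in ([0,0,0],[0,.027,0],[0,-.027,0],[0,.027,.011],[0,-.027,.011],[-.013,0,-.02]):
    c=W["mtx"]@(W["R"]@np.array(q)+W["t"]); print(q,(c[:2]/c[2]).round(0))
m,c,st=orange(W,(0,0,512,384)); Q=P[m]*1000; print("cap in tool mm",np.nanpercentile(Q,[1,5,50,95,99],axis=0).round(1).tolist())
for v in range(195,275,8):
    print(v,[(u,*(P[v,u]*1000).round(0).astype(int).tolist()) for u in (185,195,200,204,208,300,304,310,316,322) if np.isfinite(P[v,u,0])])
cv2.imwrite("pics/d.png",cv2.resize(W["pixels"][150:310,140:370],None,fx=3,fy=3,interpolation=cv2.INTER_CUBIC)[:,:,::-1])
E
```

```text
{'clock': 4.633, 'gripper_width': 0.482, 'grip_force': 0.0, 'eef_pos': [0.415, -0.177, 0.041]}
[0, 0, 0] [255. 232.]
[0, 0.027, 0] [300. 232.]
[0, -0.027, 0] [209. 232.]
[0, 0.027, 0.011] [298. 224.]
[0, -0.027, 0.011] [211. 224.]
[-0.013, 0, -0.02] [255. 269.]
cap in tool mm [[-9.5, -24.7, -21.2], [-7.9, -21.3, -20.4], [6.3, -0.2, -17.3], [19.1, 21.5, -6.1], [19.6, 24.6, -0.9]]
195 [(185, -256, -228, 840), (195, 10, -42, 40), (200, 9, -39, 42), (204, 9, -36, 42), (208, 28, -24, -16), (300, 9, 32, 42), (304, 9, 34, 41), (310, 9, 39, 41), (316, 9, 43, 42), (322, 9, 47, 41)]
203 [(185, -285, -230, 842), (195, 3, -42, 41), (200, 4, -39, 41), (204, 4, -36, 41), (208, 20, -26, -5), (300, 3, 32, 41), (304, 3, 35, 41), (310, 3, 39, 41), (316, 4, 43, 40), (322, 3, 47, 41)]
211 [(185, -310, -231, 837), (195, -3, -43, 42), (200, -2, -39, 40), (204, -2, -36, 40), (208, 13, -27, 0), (300, -2, 32, 40), (304, -3, 35, 42), (310, -3, 39, 41), (316, -3, 44, 42), (322, -3, 48, 41)]
219 [(185, -340, -234, 842), (195, -339, -200, 839), (200, -9, -39, 41), (204, -9, -36, 41), (208, 8, -27, 0), (300, -9, 
[... 634 characters left out ...]
8), (304, 9, 24, -32), (310, 10, 27, -35), (316, 10, 30, -35), (322, 10, 33, -34)]
251 [(185, 10, -32, -43), (195, 11, -27, -44), (200, 10, -25, -43), (204, 9, -24, -40), (208, 8, -22, -39), (300, 3, 23, -30), (304, 9, 23, -41), (310, 11, 25, -44), (316, 10, 29, -42), (322, 10, 31, -43)]
259 [(185, 10, -30, -50), (195, 10, -26, -49), (200, 10, -24, -51), (204, 9, -22, -48), (208, 4, -22, -39), (300, -1, 23, -31), (304, 6, 23, -43), (310, 10, 25, -50), (316, 10, 27, -51), (322, 10, 30, -50)]
267 [(185, 10, -29, -57), (195, 10, -25, -57), (200, 9, -23, -55), (204, 7, -22, -52), (208, 1, -22, -41), (300, -5, 23, -31), (304, 2, 23, -44), (310, 9, 24, -55), (316, 11, 26, -58), (322, 10, 29, -57)]
```

View pics/d.png

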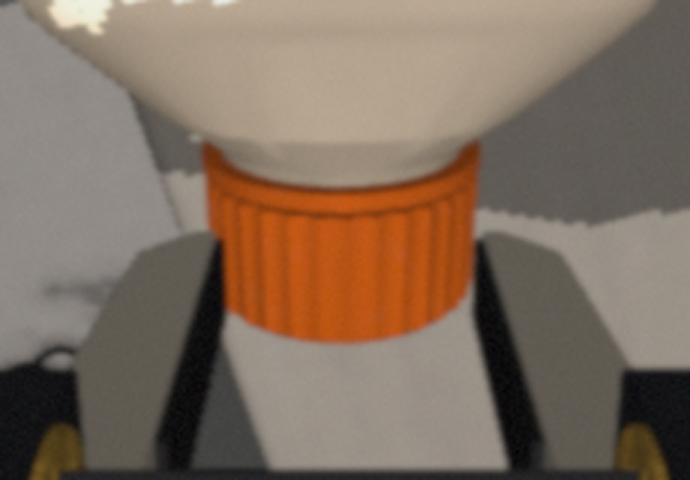

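The zoom shows the jaws hanging beside the cap's top, with tips at crop (215,240) and (485,240). The depth image puts the tips about 16 mm behind the reported TCP, so the closed jaws are above the cap's diameter. I'll check this against the earlier picture with the jaws open.

```bash
python3 - <<'E'
from h import *; import pickle
from rig import arm
for nm in ("open","now"):
    W=pickle.load(open("w0.pkl","rb")) if nm=="open" else arm.snapshot("wrist")
    M=np.linalg.inv(W["T_tool_cam"]); W["R"],W["t"]=M[:3,:3],M[:3,3]; P=cloud(W)*1000
    print(nm,"cam at",(W["T_tool_cam"][:3,3]*1000).round(0),"axis",W["T_tool_cam"][:3,2].round(2))
    k=(P[...,2]<20)&(P[...,2]>-90)&(abs(P[...,0])<16)&(abs(P[...,1])<75)
    h=cv2.cvtColor(W["pixels"],cv2.COLOR_RGB2HSV); k&=h[...,1]<110
    for sg in (1,-1):
        Q=P[k&(P[...,1]*sg>15)]; 
        print(sg,"z max",np.percentile(Q[:,2],[90,98,99.5]).round(1))
        for a in range(-80,20,10):
            q=Q[(Q[:,2]>a)&(Q[:,2]<=a+10)]
            if len(q)>5: print("  z",a,len(q),"x",np.percentile(q[:,0],[2,98]).round(0),"y",np.percentile(q[:,1],[2,98]).round(0))
# fingers by side view
S=arm.snapshot("side"); s=arm.sense(); p,R=sim(s["eef_pos"],s["orientation"],[])
P=(cloud(S)-p)@R.as_matrix()*1000; k=(abs(P[...,0])<15)&(abs(P[...,1])<45)&(P[...,2]>-70)&(P[...,2]<25)
h=cv2.cvtColor(S["pixels"],cv2.COLOR_RGB2HSV); k&=h[...,1]<100; Q=P[k]
print("side",len(Q)); print(Q[np.argsort(-Q[:,2])][:60:3].round(0).astype(int).tolist())
E
```

```text
open cam at [  83.    1. -182.] axis [-0.29 -0.    0.96]
1 z max [-28.6 -19.1 -16.7]
  z -80 889 x [ 4. 11.] y [47. 64.]
  z -70 835 x [-3. 11.] y [47. 63.]
  z -60 723 x [-6. 11.] y [47. 62.]
  z -50 574 x [-6. 11.] y [47. 62.]
  z -40 475 x [-6. 11.] y [47. 61.]
  z -30 377 x [-6. 11.] y [47. 60.]
  z -20 119 x [-6. 11.] y [47. 55.]
-1 z max [-28.9 -18.9 -16.4]
  z -80 888 x [ 4. 11.] y [-62. -46.]
  z -70 828 x [-3. 11.] y [-61. -46.]
  z -60 718 x [-6. 11.] y [-61. -46.]
  z -50 595 x [-6. 11.] y [-60. -46.]
  z -40 479 x [-6. 11.] y [-60. -46.]
  z -30 367 x [-6. 11.] y [-59. -46.]
  z -20 115 x [-6. 10.] y [-54. -46.]
now cam at [  83.    1. -182.] axis [-0.29 -0.    0.96]
1 z max [-28.6 -19.9 -17.1]
  z -80 528 x [ 4. 11.] y [23. 34.]
  z -70 603 x [-2. 11.] y [23. 37.]
  z -60 578 x [-5. 11.] y [23. 38.]
  z -50 465 x [-5. 11.] y [23. 38.]
  z -40 379 x [-5. 11.] y [23. 37.]
  z -30 285 x [-5. 11.] y [23. 36.]
  z -20 65 x [-6. 11.] y [23. 31.]
-1 z max [-28.5 -19.4 -10.7]
  z -80 533 x [ 4. 11.] y [-32. -22.]
  z -70 597 x [-3. 11.] y [-36. -22.]
  z -60 588 x [-5. 11.] y [-37. -22.]
  z -50 469 x [-5. 11.] y [-37. -22.]
  z -40 373 x [-4. 11.] y [-36. -22.]
  z -30 275 x [-5. 11.] y [-35. -22.]
  z -20 58 x [-11.  11.] y [-30. -18.]
  z -10 11 x [-7. 14.] y [-27. -23.]
side 199
[[13, -29, 0], [1, 24, -16], [-6, 24, -19], [4, 22, -21], [-13, 26, -21], [-9, -25, -22], [14, 3, -23], [-11, -34, -24], [-10, -31, -26], [-6, 26, -26], [-1, 23, -26], [-11, 27, -27], [-10, -28, -28], [-10, 21, -29], [-8, -36, -29], [-8, 31, -31], [-10, 36, -31], [-9, 28, -32], [-8, -25, -33], [-6, 26, -35]]
```

Both cameras put the real fingertips 16.5 mm behind the reported TCP, where the text says 11 mm ahead. So the true TCP sits about 27 mm behind the reported one. I'll open, go 2.9 cm lower and close again.

Request:
drive_tool(
  increments=[
    [0,0,0,0,0,0,9],
    [0,0,0,0,0,0,9],
    [0,0,0,0,0,0,9],
    [0,0,0,0,0,0,9],
    [0.2,0,0.2,0,0,0,9],
    [0,0,0.9,0,0,0,9],
    [0,0,1,0,0,0,9],
    [0,0,0.5,0,0,0,9],
  ],
)

```text
clock: 5.45
eef_pos: [0.4151, -0.1744, 0.0129]
orientation: [-0.001, 0.8, 0.6, -0.0]
wrist_force: [0.0, 0.4, 0.5]
gripper_width: 0.958
grip_force: 0.0
```

Request:
drive_tool(
  increments=[
    [0,0,0.3,0,0,0,9],
    [0,0,0,0,0,0,5],
    [0,0,0,0,0,0,4.5],
    [0,0,0,0,0,0,4.5],
    [0,0,0,0,0,0,4.5],
    [0,0,0,0,0,0,4.5],
    [0,0,0,0,0,0,4.5],
    [0,0,0,0,0,0,4.5],
  ],
  force=25,
)

```text
clock: 6.12
eef_pos: [0.4157, -0.1749, 0.012]
orientation: [0.0, 0.8, 0.6, -0.0]
wrist_force: [-1.8, -0.9, 1.8]
gripper_width: 0.562
grip_force: 25.0
```

Request:
drive_tool(
  increments=[
    [0.1,0,-0.68,0,0,0,4.5],
    [0.12,0,-0.69,0,0,0,4.5],
    [0.3,0,-1.35,0,0,0,4.5],
    [0.37,0,-1.34,0,0,0,4.5],
    [0.44,0,-1.31,0,0,0,4.5],
    [0.5,0,-1.29,0,0,0,4.5],
    [0.57,0,-1.26,0,0,0,4.5],
    [0.32,0,-0.62,0,0,0,4.5],
  ],
)

```text
clock: 6.78
eef_pos: [0.4239, -0.1481, 0.0993]
orientation: [0.001, 0.8, 0.6, 0.0]
wrist_force: [-1.4, -1.8, -2.8]
gripper_width: 0.566
grip_force: 25.0
```

```bash
cat > look.py <<'E'
import sys; from h import *
from rig import arm
s=arm.sense(); print({k:np.round(s[k],3).tolist() for k in("clock","gripper_width","grip_force","eef_pos","orientation","wrist_force","wrist_torque")})
g=(s["eef_pos"]-np.array([.4157,-.1749,.012])); print("gone: x %.2f y %.2f up %.2f cm"%(100*(g[0]*.281+g[1]*.96),100*(g[0]*.96-g[1]*.281),100*g[2]))
S,T=arm.snapshot("side"),arm.snapshot("top")
P=np.r_[cloud(S).reshape(-1,3),cloud(T).reshape(-1,3)]; P=P[np.isfinite(P[:,0])]
P=P-[.4874,.0766,0]; d=np.array([-.279,-.96]); w=np.array([.96,-.279])
a=P[:,:2]@d; b=P[:,:2]@w; k=(abs(b)<.057)&(a>-.12)&(a<.3)&(P[:,2]>.008)&(P[:,2]<.3); a,z=a[k],P[k,2]
for h in np.arange(.01,.27,.02):
    q=a[abs(z-h)<.006]; print("z%.2f"%h,len(q),np.round(np.percentile(q,[2,50,98])*100,1).tolist() if len(q)>4 else "",end="; ")
im=np.hstack([cv2.resize(S["pixels"][90:310,180:400],(400,400)),cv2.resize(T["pixels"][90:290,220:420],(400,400))]); cv2.imwrite(sys.argv[1],im[:,:,::-1])
E
python3 look.py pics/e.png
```

```text
{'clock': 6.783, 'gripper_width': 0.566, 'grip_force': 25.03, 'eef_pos': [0.424, -0.148, 0.099], 'orientation': [0.001, 0.8, 0.6, 0.0], 'wrist_force': [-1.43, -1.78, -2.83], 'wrist_torque': [-0.485, 0.403, 0.186]}
gone: x 2.80 y 0.04 up 8.73 cm
z0.01 0 ; z0.03 0 ; z0.05 5 [-11.2, -1.5, 8.4]; z0.07 514 [-2.2, -0.4, 2.9]; z0.09 631 [2.2, 4.9, 20.6]; z0.11 650 [7.8, 10.7, 25.3]; z0.13 823 [13.4, 16.6, 24.7]; z0.15 102 [22.1, 23.9, 24.6]; z0.17 51 [22.8, 24.2, 24.6]; z0.19 8 [22.5, 23.1, 24.3]; z0.21 145 [23.5, 26.6, 27.2]; z0.23 195 [21.6, 25.5, 26.6]; z0.25 143 [21.5, 25.3, 25.8];
```

View pics/e.png

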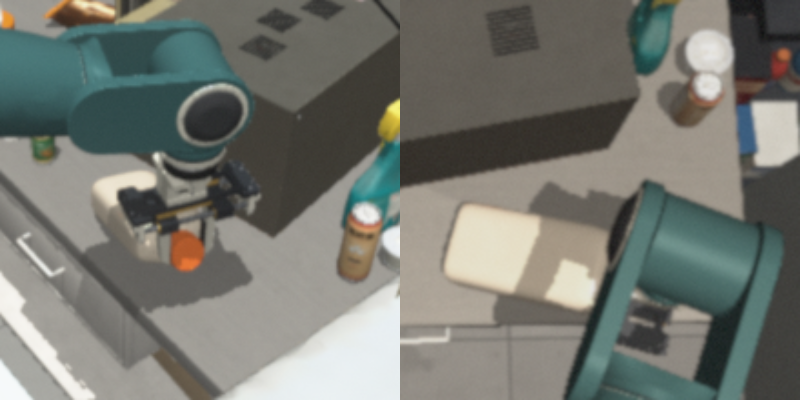

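The jug has tipped about 19°. The side view shows the cap at (185,250) between the fingers, and the top view shows the foot edge still in place at about (460,245). I'll keep following the arc.

Request:
drive_tool(
  increments=[
    [0.32,0,-0.5,0,0,0,4.5],
    [0.7,0,-1.15,0,0,0,4.5],
    [0.76,0,-1.12,0,0,0,4.5],
    [0.82,0,-1.12,0,0,0,4.5],
    [0.88,0,-1.07,0,0,0,4.5],
    [0.93,0,-1.02,0,0,0,4.5],
    [0.98,0,-0.97,0,0,0,4.5],
    [1.03,0,-0.92,0,0,0,4.5],
  ],
)

```text
clock: 7.55
eef_pos: [0.4417, -0.0861, 0.1773]
orientation: [0.0, 0.8, 0.6, 0.0]
wrist_force: [-2.0, -2.5, -0.7]
gripper_width: 0.564
grip_force: 25.0
```

Request:
drive_tool(
  increments=[
    [1.08,0,-0.87,0,0,0,4.5],
    [1.12,0,-0.81,0,0,0,4.5],
    [1.17,0,-0.75,0,0,0,4.5],
    [1.2,0,-0.69,0,0,0,4.5],
    [0.62,0,-0.31,0,0,0,4.5],
    [0,0,0,0,0,0,4.5],
  ],
)

```text
clock: 8.05
eef_pos: [0.4565, -0.036, 0.2115]
orientation: [0.0, 0.8, 0.6, 0.0]
wrist_force: [-3.0, -5.2, 7.8]
gripper_width: 0.565
grip_force: 25.0
```

```bash
python3 look.py pics/f.png
```

```text
{'clock': 8.05, 'gripper_width': 0.565, 'grip_force': 25.045, 'eef_pos': [0.457, -0.036, 0.211], 'orientation': [0.0, 0.8, 0.6, 0.0], 'wrist_force': [-2.964, -5.239, 7.781], 'wrist_torque': [-1.062, 0.997, 0.189]}
gone: x 14.48 y 0.02 up 19.95 cm
z0.01 21 [-1.3, 0.8, 1.2]; z0.03 37 [-1.4, 2.0, 2.7]; z0.05 119 [-5.6, -4.7, 4.0]; z0.07 139 [-4.3, -3.4, 5.2]; z0.09 152 [-3.0, -2.0, 6.6]; z0.11 159 [-1.5, -0.6, 8.0]; z0.13 173 [-0.3, 0.7, 9.4]; z0.15 169 [1.3, 2.1, 10.8]; z0.17 171 [2.6, 3.7, 12.0]; z0.19 221 [4.0, 10.5, 12.8]; z0.21 135 [6.9, 10.1, 13.6]; z0.23 81 [12.2, 14.0, 14.8]; z0.25 185 [10.6, 12.0, 13.0];
```

View pics/f.png

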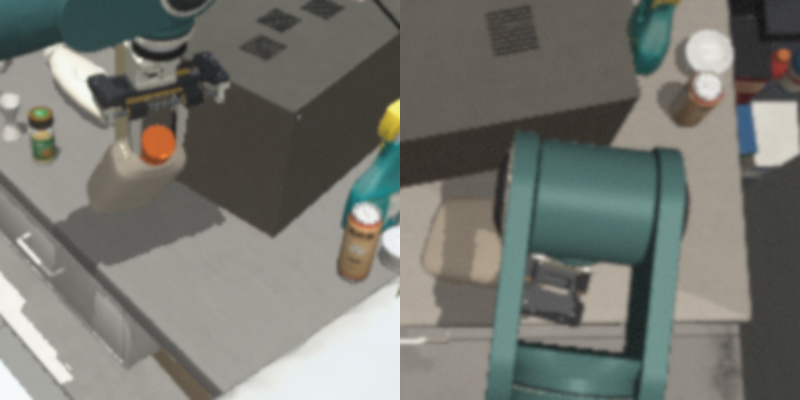

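The tilt is about 56°, the foot edge has held its place, and the cap is still between the fingers at side crop px (158,143). I'll carry on to upright, slower at the end.

Request:
drive_tool(
  increments=[
    [0.6,0,-0.3,0,0,0,4.5],
    [1.27,0,-0.56,0,0,0,4.5],
    [1.3,0,-0.49,0,0,0,4.5],
    [1.32,0,-0.42,0,0,0,4.5],
    [1.34,0,-0.33,0,0,0,4.5],
    [1,0,-0.2,0,0,0,4.5],
    [0.7,0,-0.12,0,0,0,4.5],
    [0.7,0,-0.1,0,0,0,4.5],
  ],
)

```text
clock: 8.82
eef_pos: [0.4795, 0.0423, 0.2368]
orientation: [0.0, 0.8, 0.6, 0.001]
wrist_force: [-3.0, -2.3, 13.2]
gripper_width: 0.566
grip_force: 25.1
```

```bash
python3 look.py pics/g0.png
```

```text
{'clock': 8.817, 'gripper_width': 0.566, 'grip_force': 25.077, 'eef_pos': [0.479, 0.042, 0.237], 'orientation': [0.0, 0.8, 0.6, 0.001], 'wrist_force': [-3.041, -2.252, 13.233], 'wrist_torque': [-0.529, 0.943, 0.15]}
gone: x 22.65 y 0.02 up 22.48 cm
z0.01 39 [-0.8, 0.3, 0.8]; z0.03 68 [-1.0, 0.8, 1.3]; z0.05 77 [0.5, 1.3, 1.9]; z0.07 74 [0.7, 1.9, 2.4]; z0.09 88 [0.9, 2.6, 3.0]; z0.11 85 [1.4, 3.1, 3.7]; z0.13 79 [2.2, 3.7, 4.2]; z0.15 92 [2.6, 4.3, 4.7]; z0.17 99 [-2.9, 4.8, 5.2]; z0.19 132 [-2.4, 5.2, 5.8]; z0.21 190 [-1.6, 5.0, 5.9]; z0.23 206 [0.6, 4.2, 6.2]; z0.25 58 [4.3, 5.7, 6.5];
```

Request:
drive_tool(
  increments=[
    [0.7,0,-0.1,0,0,0,4.5],
    [0.7,0,-0.08,0,0,0,4.5],
    [0.7,0,-0.06,0,0,0,4.5],
    [0.7,0,-0.04,0,0,0,4.5],
    [0.7,0,-0.01,0,0,0,4.5],
    [0.7,0,0.0,0,0,0,4.5],
    [0.7,0,0.03,0,0,0,4.5],
  ],
)

```text
clock: 9.5
eef_pos: [0.4933, 0.0895, 0.2393]
orientation: [0.0, 0.8, 0.6, 0.001]
wrist_force: [-3.2, 0.9, 12.7]
gripper_width: 0.566
grip_force: 25.1
```

```bash
python3 look.py pics/g.png
```

```text
{'clock': 9.5, 'gripper_width': 0.566, 'grip_force': 25.061, 'eef_pos': [0.493, 0.09, 0.239], 'orientation': [0.0, 0.8, 0.6, 0.001], 'wrist_force': [-3.215, 0.873, 12.746], 'wrist_torque': [-0.093, 0.793, 0.172]}
gone: x 27.57 y 0.02 up 22.73 cm
z0.01 50 [-1.4, -0.0, 0.6]; z0.03 87 [-1.1, 0.2, 0.9]; z0.05 98 [-1.5, 0.4, 0.9]; z0.07 99 [-0.5, 0.6, 1.1]; z0.09 106 [-1.2, 0.7, 1.3]; z0.11 105 [-0.6, 0.9, 1.4]; z0.13 108 [-4.1, 1.1, 1.7]; z0.15 121 [-3.6, 1.2, 1.8]; z0.17 121 [-2.6, 1.4, 2.1]; z0.19 132 [-0.2, 1.7, 2.2]; z0.21 202 [-3.1, 1.5, 2.0]; z0.23 223 [-3.4, 0.6, 1.9]; z0.25 70 [-1.2, 1.0, 1.7];
```

View pics/g.png

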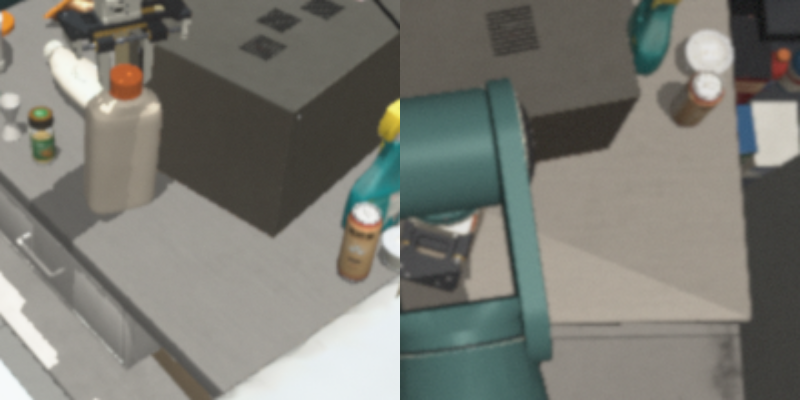

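The jug is nearly upright in the side view, about 5° short, with the cap at (125,82). Last few degrees now.

Request:
drive_tool(
  increments=[
    [0.6,0,0.03,0,0,0,4.5],
    [0.6,0,0.04,0,0,0,4.5],
    [0.5,0,0.05,0,0,0,4.5],
    [0.4,0,0.05,0,0,0,4.5],
    [0.1,0,0.02,0,0,0,4.5],
    [0,0,0,0,0,0,4.5],
  ],
)

```text
clock: 10.1
eef_pos: [0.4994, 0.1108, 0.2376]
orientation: [-0.0, 0.8, 0.6, 0.001]
wrist_force: [-4.0, 2.7, 14.0]
gripper_width: 0.564
grip_force: 25.1
```

```bash
python3 look.py pics/h0.png
```

```text
{'clock': 10.1, 'gripper_width': 0.564, 'grip_force': 25.06, 'eef_pos': [0.499, 0.111, 0.238], 'orientation': [-0.0, 0.8, 0.6, 0.001], 'wrist_force': [-3.967, 2.65, 13.993], 'wrist_torque': [0.188, 0.864, 0.005]}
gone: x 29.78 y 0.01 up 22.56 cm
z0.01 62 [-1.4, -0.1, 0.4]; z0.03 111 [-1.4, -0.1, 0.4]; z0.05 106 [-1.3, -0.1, 0.5]; z0.07 116 [-1.5, -0.1, 0.4]; z0.09 117 [-1.4, -0.0, 0.5]; z0.11 130 [-1.5, -0.1, 0.6]; z0.13 132 [-1.5, -0.1, 0.7]; z0.15 119 [-1.3, 0.0, 0.6]; z0.17 139 [-2.0, 0.0, 0.6]; z0.19 147 [-3.7, -0.0, 0.6]; z0.21 244 [-5.8, -0.3, 0.5]; z0.23 245 [-5.2, -0.9, 0.0]; z0.25 76 [-3.0, -1.0, -0.4];
```

Request:
drive_tool(
  increments=[
    [0,0,-0.05,0,0,0,5.2],
    [0,0,0,0,0,0,5.5],
    [0,0,0,0,0,0,5.8],
    [0,0,0,0,0,0,6.2],
    [0,0,0,0,0,0,6.8],
    [0,0,0,0,0,0,7.2],
    [0,0,0,0,0,0,7.2],
    [0,0,0,0,0,0,7.2],
  ],
)

```text
clock: 10.87
eef_pos: [0.4991, 0.1098, 0.2365]
orientation: [-0.0, 0.8, 0.6, -0.0]
wrist_force: [-0.3, 0.3, 0.6]
gripper_width: 0.775
grip_force: 0.0
```

```bash
python3 look.py pics/h1.png; python3 - <<'E'
from h import *
from rig import arm
W=arm.snapshot("wrist"); M=np.linalg.inv(W["T_tool_cam"]); W["R"],W["t"]=M[:3,:3],M[:3,3]; P=cloud(W)*1000
m,c,st=orange(W,(0,0,512,384)); print("cap in tool",c,np.nanpercentile(P[m],[2,50,98],axis=0).round(0).tolist())
E
```

```text
{'clock': 10.867, 'gripper_width': 0.775, 'grip_force': 0.0, 'eef_pos': [0.499, 0.11, 0.237], 'orientation': [-0.0, 0.8, 0.6, -0.0], 'wrist_force': [-0.336, 0.343, 0.627], 'wrist_torque': [-0.039, 0.034, -0.012]}
gone: x 29.68 y 0.01 up 22.45 cm
z0.01 63 [-1.4, -0.1, 0.5]; z0.03 106 [-1.1, -0.0, 0.5]; z0.05 110 [-1.2, -0.0, 0.5]; z0.07 108 [-1.2, -0.0, 0.6]; z0.09 117 [-1.1, -0.0, 0.4]; z0.11 118 [-1.1, -0.0, 0.4]; z0.13 122 [-1.0, -0.0, 0.6]; z0.15 121 [-1.2, -0.1, 0.5]; z0.17 138 [-1.2, -0.0, 0.4]; z0.19 154 [-1.3, -0.1, 0.5]; z0.21 226 [-4.7, -0.4, 0.3]; z0.23 238 [-5.0, -1.0, -0.2]; z0.25 97 [-11.4, -1.4, -0.6]; cap in tool [251.71811719 247.14013356] [[-19.0, -24.0, -39.0], [9.0, -1.0, -38.0], [28.0, 21.0, -11.0]]
```

It stands free and vertical with no forces on the tool. I'll lift straight up and clear it.

Request:
drive_tool(
  increments=[
    [0,0,-0.5,0,0,0,7.2],
    [0,0,-1.5,0,0,0,7.2],
    [0,0,-2.5,0,0,0,7.2],
    [0,0,-3,0,0,0,7.2],
    [0,0,-3,0,0,0,7.2],
    [0,0,-2,0,0,0,7.2],
    [0,0,-1,0,0,0,7.2],
    [0,0,0,0,0,0,7.2],
  ],
)

```text
clock: 11.68
eef_pos: [0.4994, 0.1099, 0.3746]
orientation: [0.001, 0.8, 0.6, 0.002]
wrist_force: [0.6, -0.7, 0.3]
gripper_width: 0.775
grip_force: 0.0
```

```bash
python3 look.py pics/i.png
```

```text
{'clock': 11.683, 'gripper_width': 0.775, 'grip_force': 0.0, 'eef_pos': [0.499, 0.11, 0.375], 'orientation': [0.001, 0.8, 0.6, 0.002], 'wrist_force': [0.571, -0.659, 0.289], 'wrist_torque': [-0.046, 0.116, 0.01]}
gone: x 29.70 y 0.03 up 36.26 cm
z0.01 56 [-0.9, -0.0, 0.5]; z0.03 105 [-1.2, -0.1, 0.4]; z0.05 111 [-1.1, -0.0, 0.5]; z0.07 108 [-1.2, -0.1, 0.5]; z0.09 110 [-1.1, -0.1, 0.5]; z0.11 110 [-1.1, -0.0, 0.4]; z0.13 123 [-1.2, -0.1, 0.4]; z0.15 133 [-1.1, -0.1, 0.5]; z0.17 129 [-1.2, -0.1, 0.5]; z0.19 149 [-1.4, -0.1, 0.4]; z0.21 248 [-4.7, -0.4, 0.2]; z0.23 320 [-4.6, -1.4, -0.3]; z0.25 82 [-7.3, -1.3, -0.7];
```

View pics/i.png

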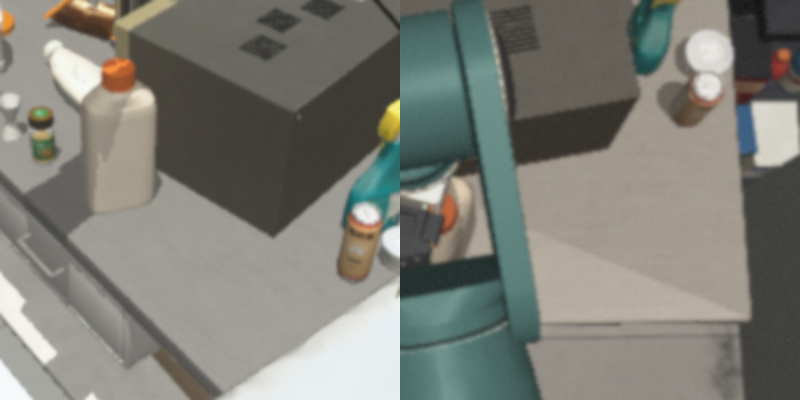

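The side view shows the jug standing upright and free, with its cap at crop px (118,75). The flask, spice jar and jigger are undisturbed, and the gripper is well clear above.

```bash
python3 -c "
from rig import arm
print(arm.sign_off())"
```

```text
the job is handed in; nothing more can be done
None
```

The orange-capped bottle now stands upright and let go about where its foot lay, the white-capped bottle, spice jar and jigger look undisturbed, and the job was handed in at about 12 s.

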